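# File a tested bar stud in the sample cabinet

### The job

File the tan bar stud that lies on top of the sample cabinet: pull the cabinet's top drawer out to its stop, so that its rear compartment clears the housing, and then put the stud in that rear compartment with the one already there. Leave the drawer fully out for the rest of the batch; leave the lower drawer shut and the button and the slider where they lie on top.

Things in the scene. Friction and masses are not known exactly. Their poses are not given: they have to be found in the camera images.
- cabinet: Grey two-drawer desktop cabinet, fixed on the desk at the robot's right. Housing 190 deep (x), 190 wide (y), 118 high; white flat top at 118 with a lip 3 thick, 5 high round it. Origin: centre of underside, desk level; z up, -x points out of the drawer fronts, roughly to the robot. Three samples lie on the top about 60 behind the front edge, 55 apart, in any order.
- top_drawer (a joint): Travel of the top, blue-fronted drawer in m: 0 shut, 0.128 at its hard stop (it cannot come off), sliding out along the cabinet's -x. Starts shut or up to 12 mm ajar. About 2.5 N of friction, no spring: it stays where it is left.
- top_drawer_handle (a point): Middle of the top drawer's bow handle, moving with it; axes as the cabinet's. A 9 mm round steel bar, straight for 74 along the cabinet's y, its centre line 36 in front of the drawer front (31 clear behind it), 94.5 above the desk, 28.5 below the lip of the cabinet's top; can be pinched from above across the cabinet's x. The lower drawer has the same handle 55 below.
- rear_bin (a point): Centre of the floor of the top drawer's rear compartment, moving with it; axes as the cabinet's. Open at the top, 74 long (x) by 162 wide (y); floor 67.5 above the desk, walls 31 (divider in front) to 34 high. At the stop all of it lies just in front of the housing, whose lip stands 55 above this floor. A like stud already lies in it along x, about 58 to +y of the centre.
- pull_tester: Bystander: tall white and grey testing machine standing fixed in the middle of the desk, left of the cabinet. Base block about x 480 to 945, y -150 to 330, up to 285 high over the desk; above it a column, grips and T-bar knobs reach forward to x 480 between y 140 and 275, up to 1180 high. Swing the arm past in front of it, drawn in. Origin: base centre, at desk level.
- lower_drawer (a joint): Travel of the lower drawer in m, 0 shut, 0.128 fully out; it starts shut and is to stay shut.
- bar_stud: The sample to file: tan bar with a round look, 11 thick and 37 long, lying on the cabinet's top; it does not roll by itself. Origin: middle of its underside; y is its long axis (within about 0.35 rad of the cabinet's y), z up.
- button: Bystander on the cabinet's top: teal domed button, 26 across, 11 high. Origin: centre of the underside.
- slider: Bystander on the cabinet's top: black strap slider, 20 x 31 x 9 high. Origin: centre of the underside.

How it is judged:
On the way, in this order (a step that is already met when the one before it is completed fails the run):
1. the top drawer is out to its stop (within 7 mm of its full travel), with the stud not yet in it (value of joint top_drawer above 0.121 m and z of bar_stud in the frame of rear_bin above 0.035 m), for 0.2 s.
2. the bar stud is in the rear compartment of the open top drawer (value of joint top_drawer above 0.121 m and x of bar_stud in the frame of rear_bin between -0.038 and 0.038 m and y of bar_stud in the frame of rear_bin between -0.082 and 0.082 m and z of bar_stud in the frame of rear_bin between -0.004 and 0.024 m), for 0.2 s.
At the end, for the whole second after the job is handed in: The top drawer is out to its stop (travel over 121 of 128 mm) and at rest; the bar stud lies at rest inside the drawer's rear compartment (its origin within the compartment's walls and less than 24 mm above the floor) (all of step 2 and linear speed of bar_stud below 0.02 m/s and velocity of joint top_drawer between -0.01 and 0.01 m/s); the robot touches nothing.
It fails at once if the lower drawer is pulled open by more than 15 mm (value of joint lower_drawer above 0.015 m).
It fails at once if the button is shifted more than 25 mm (distance of button from where it was at the start of the episode above 0.025 m).
It fails at once if the slider is shifted more than 25 mm (distance of slider from where it was at the start of the episode above 0.025 m).
It also fails if it takes over 48 s, if anything falls off the work surface, if the arm or the gripper's body presses on something with over 40 N, if the wrist force passes 120 N, or if a joint passes its speed limit or range.

### The arm

A 6-joint arm with a two-finger parallel gripper is mounted at the origin on a cart in front of the work surface, level with it; the furniture and walls round the work are solid. World frame = base frame: x ahead of the robot, y to its left, z up, the work surface at z = 0. Lengths are in m, angles in rad, forces in N, time in s.
With the tool pointing down it reaches from about 0.375 to 0.975 m from the base axis. Payload 3.8 kg.
Tool frame: the origin (TCP) lies between the finger pads; the fingertips stand 25 mm ahead of it and the grasp point (between the pads) lies 6 mm ahead of it (robot.nose_length is the distance from the TCP to the fingertips, in m); x points along the fingers, y is the direction in which the jaws open and shut, and the axes are right-handed (so a half turn about x gives the same grasp; the last joint's range is limited). The gripper opens to 88 mm and grips with 3 to 60 N. Pads are 18 mm wide; open, the fingers measure 123 mm over their backs; the gripper's body (75 mm by 187 mm) begins 45 mm behind the grasp point.
Start: joints at [-1.209, 0.264, 1.604, -0, 1.274, -0.037], TCP at [0.262, -0.622, 0.264] pointing down, gripper open.
Joint ranges: [-2.63, 2.63], [-0.94, 2.18], [0.31, 2.57], [-1.31, 4.45], [0, 2.66], [-2.55, 2.55]. Speed limits (rad/s): [2.57, 2.57, 3.14, 3.14, 3.14, 3.14].

### API

Orientations are given as a unit quaternion [w, x, y, z].
In Python, from rig import robot, imaging, ticket gives the robot as it stands.
- The arm moves only by the tool servo_tool, never from a script. Its argument "motion" is a list of rows, each an object with "delta_pos": the shift along the tool's x, y, z in units of 30 mm (1.0 is 30 mm), a list of three; "twist": the turn, a rotation vector about the tool's x, y, z in units of 6 degrees (1.0 is 6 degrees), a list of three; "fingers": the gripper command: -1 is fully open, 1 is shut, values between are in proportion. A call has 1 to 5 rows; each row is the pose to reach, as a shift and turn from the pose commanded when the call began, along the tool's axes at that moment; what a row does not reach only later rows make up. A row lasts 1/10 s, in which the tool goes at most 50 mm and 8.59 degrees, less where a joint would pass 70% of its speed; a pose out of reach is approached as far as the arm can. A call with a gripper value outside its range is refused whole. The fingers move at their own pace and stop on an object; the grip force is fixed at half the most. Time passes only in rows, so rows that repeat a pose let the fingers close. It gives the time, the measured TCP pose, the force and the opening at its end, in the units of the state.
- robot.observe(): the state, without advancing time (a new reading comes with each control period).
- imaging.get_image(name): name is "side" or "top" or "wrist"; returns the picture (384x512x3 uint8, blue, green, red); there is no depth.
- imaging.camera_params(name): a dict with "fx", "fy", "cx", "cy" (pixels), "view" (4x4, takes a point from world to camera coordinates); the wrist camera has in their place "T_tool_cam" (4x4, takes a point from camera to tool coordinates, whose origin is the TCP and whose axes are the tool frame's). Camera axes: x right, y down, z forward; pixel columns grow to the right and rows downward; lengths in m; the calibration is good to about 2 mm. A picture is of the moment at which its call begins: read the wrist's pose just before it. camera_params takes no time and is no camera call.
- ticket.job_done(): hands the job in, once; it reports no verdict.
The state is a dict: "clock": time; "joint_positions": joint angles; "qd": joint speeds; "effort": joint torques, N m; "ee_pos": TCP position; "eef_rot": TCP orientation; "ft_force": force on the tool from outside, world axes, zero at the start; "moment": the same for the moment, N m; "finger_gap": finger opening in m.
Only numpy, scipy, OpenCV 4.12 (cv2) and the standard library are available. Lean on these libraries where they do the work, as an engineer would, in place of code of your own. Each camera call takes 0.05 s, during which the arm holds its last target.

## Working session

There is one attempt and no reset: what is moved stays moved. The work goes in short steps, Python scripts to look and compute and a tool call to move; the robot and the scene stay as the last step left them, time stands still between calls to the robot, and variables do not carry over. Pictures are saved under pics/ and viewed, and the job is handed in when it is done.

Besides the shell and the picture viewer there is one more tool, called after "Request:" as name(argument=value, ...) on one line, values as JSON. servo_tool: Moves the arm, as the interface text tells. Its arguments: {"type":"object","properties":{"motion":{"type":"array"}},"required":["motion"]}

```bash
mkdir -p pics; ls
python3 - <<'E'
from rig import robot, imaging, ticket
import cv2,numpy as np
np.set_printoptions(precision=4,suppress=True)
print(robot.observe())
for n in ["side","top","wrist"]:
    im=imaging.get_image(n); cv2.imwrite(f"pics/{n}0.png",im)
    p=imaging.camera_params(n); print(n,p)
print(robot.nose_length)
E
```

```text
pics
{'clock': 0.0, 'joint_positions': array([-1.2089,  0.2648,  1.6053, -0.    ,  1.2737, -0.0369]), 'qd': array([-0.0006, -0.0016,  0.0001, -0.0005, -0.0002, -0.0024]), 'effort': array([  0.0029, -50.21  , -35.6877,   0.0731,   0.0292,  -0.0002]), 'ee_pos': array([ 0.2619, -0.6214,  0.2624]), 'eef_rot': array([-0.1393, -0.693 , -0.1408,  0.6932]), 'ft_force': array([ 0.0541, -0.0582,  0.6341]), 'moment': array([-0.0456,  0.0348, -0.02  ]), 'finger_gap': 0.08853065773705493}
side {'fx': 459.34922121038954, 'fy': 459.34922121038954, 'cx': 253.42873395583786, 'cy': 191.40887280329142, 'view': array([[ 0.9498,  0.3127,  0.0109, -0.5374],
       [ 0.218 , -0.6363, -0.74  , -0.1463],
       [-0.2245,  0.7052, -0.6725,  1.3146],
       [ 0.    ,  0.    ,  0.    ,  1.    ]])}
top {'fx': 361.13574000630604, 'fy': 361.13574000630604, 'cx': 258.3670967074731, 'cy': 199.494951206655, 'view': array([[-0.0289, -0.9995,  0.0139, -0.1301],
       [-0.9835,  0.026 , -0.1791,  0.6118],
       [ 0.1786, -0.0189, -0.9837,  0.8456],
       [ 0.    ,  0.    ,  0.    ,  1.    ]])}
wrist {'fx': 334.17003539360735, 'fy': 334.17003539360735, 'cx': 254.8930914175646, 'cy': 192.27368014012015, 'T_tool_cam': array([[-0.0011, -0.2682,  0.9634, -0.121 ],
       [ 1.    , -0.0006,  0.0009, -0.0006],
       [ 0.0004,  0.9634,  0.2682, -0.0675],
       [ 0.    ,  0.    ,  0.    ,  1.    ]])}
0.025
```

View pics/side0.png

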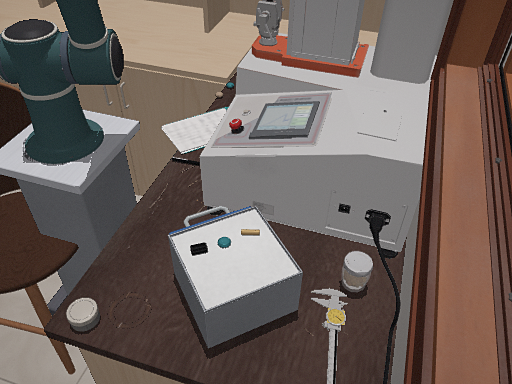

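View pics/top0.png

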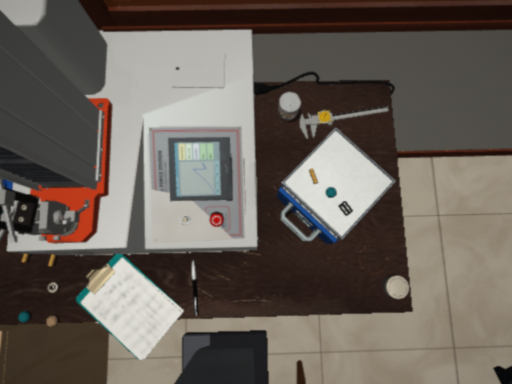

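View pics/wrist0.png

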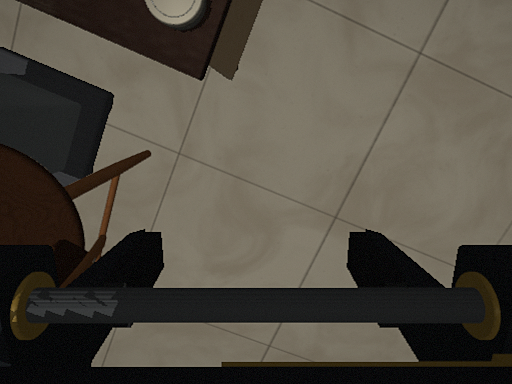

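Run:
```python
import cv2
a=cv2.imread("pics/top0.png")[120:250,270:400]; cv2.imwrite("pics/topc.png",cv2.resize(a,None,fx=4.5,fy=4.5,interpolation=2))
a=cv2.imread("pics/side0.png")[195:355,160:310]; cv2.imwrite("pics/sidec.png",cv2.resize(a,None,fx=3.7,fy=3.7,interpolation=2))
```

```text
(no output)
```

View pics/topc.png

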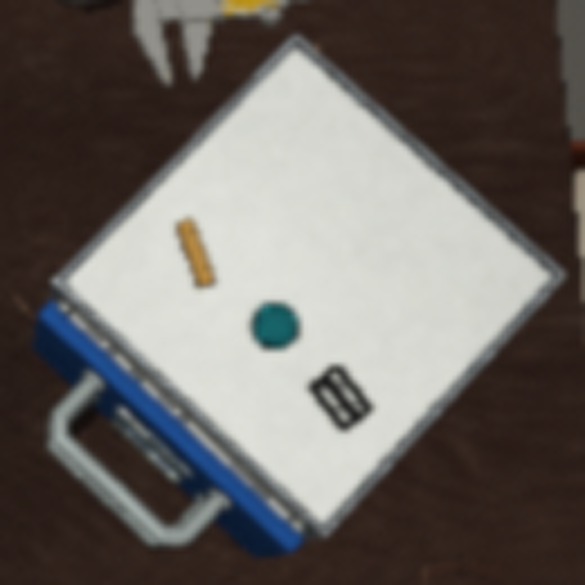

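View pics/sidec.png

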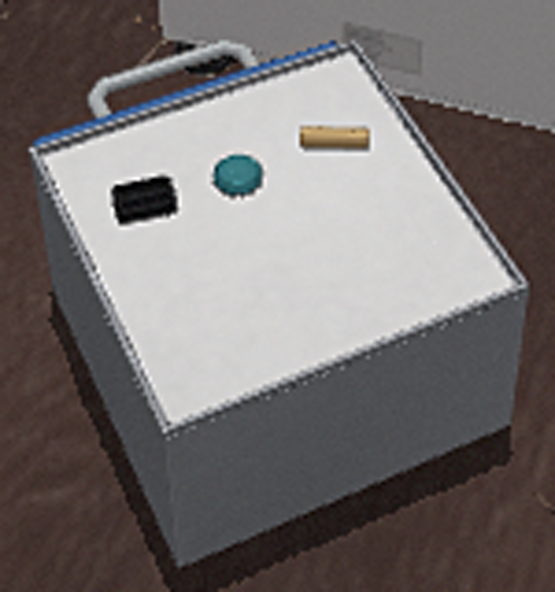

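```bash
cat > h.py <<'E'
import numpy as np, cv2
from scipy.optimize import least_squares
from scipy.spatial.transform import Rotation as R
np.set_printoptions(precision=4,suppress=True)
from rig import robot, imaging, ticket
def quat(q): return R.from_quat([q[1],q[2],q[3],q[0]])
def view(name,obs=None):
    p=imaging.camera_params(name)
    if name=="wrist":
        T=np.eye(4);T[:3,:3]=quat(obs['eef_rot']).as_matrix();T[:3,3]=obs['ee_pos']
        V=np.linalg.inv(T@p['T_tool_cam'])
    else: V=p['view']
    return p,V
def proj(pv,X):
    p,V=pv; c=V[:3,:3]@np.asarray(X)+V[:3,3]
    return np.array([p['fx']*c[0]/c[2]+p['cx'],p['fy']*c[1]/c[2]+p['cy']])
def ray(pv,uv,z):
    p,V=pv; d=np.array([(uv[0]-p['cx'])/p['fx'],(uv[1]-p['cy'])/p['fy'],1]); Rm=V[:3,:3].T
    o=-Rm@V[:3,3]; d=Rm@d; return o+d*(z-o[2])/d[2]
E
python3 - <<'E'
from h import *
t=view("top");s=view("side")
T=lambda u,v:(270+u/4.5,120+v/4.5); S=lambda u,v:(160+u/3.7,195+v/3.7)
h=.095; C={'FL':(-h,h),'FR':(-h,-h),'BL':(h,h),'BR':(h,-h)}
tp={'FL':T(55,283),'FR':T(322,535),'BL':T(297,37),'BR':T(565,272)}
sp={'FL':S(350,44),'FR':S(35,147),'BL':S(525,287),'BR':S(168,432)}
def W(q,c,z=.123):
    cs,sn=np.cos(q[2]),np.sin(q[2]); return [q[0]+cs*c[0]-sn*c[1],q[1]+sn*c[0]+cs*c[1],z]
for use in ("t","s","ts"):
    f=lambda q:np.concatenate([proj(t,W(q,C[k]))-tp[k] for k in C if 't' in use]+[proj(s,W(q,C[k]))-sp[k] for k in C if 's' in use])
    r=least_squares(f,[.6,-.35,-.7]); print(use,r.x,np.round(r.fun,1))
q=r.x; np.save("cab.npy",q)
def inv(X): d=np.array(X[:2])-q[:2]; cs,sn=np.cos(q[2]),np.sin(q[2]); return np.array([cs*d[0]+sn*d[1],-sn*d[0]+cs*d[1]])
for n,pv,ps in (("top",t,[T(185,222),T(205,284)]),("side",s,[S(302,138),S(368,138)])):
    E=[ray(pv,p,.118+.0055) for p in ps]; print(n,"stud",E[0],E[1],'cab',inv(E[0]),inv(E[1]))
for n,pv,ps in (("top",t,[T(60,432),T(165,535)]),("side",s,[S(95,92),S(240,48)])):
    E=[ray(pv,p,.0945) for p in ps]; print(n,"handle",E,'cab',inv(E[0]),inv(E[1]))
for n,pv,p in (("tb",t,T(275,325)),("sb",s,S(240,175))): print(n,inv(ray(pv,p,.125)))
for n,pv,p in (("ts",t,T(341,397)),("ss",s,S(145,199))): print(n,inv(ray(pv,p,.124)))
print(proj(t,[0,0,0]))
E
```

```text
t [ 0.633  -0.335  -0.7975] [-0.8 -0.3  0.7  0.6 -0.3 -0.9  0.4  0.6]
s [ 0.635  -0.3351 -0.7945] [ 1.4 -1.4 -1.8  0.5  1.5 -0.5 -1.   0.5]
ts [ 0.6342 -0.335  -0.7956] [-0.8 -0.8  0.7  0.  -0.5 -1.4  0.3 -0.   1.2 -1.5 -2.1  0.3  1.1 -0.6
 -1.5  0.3]
top stud [ 0.6645 -0.2716  0.1235] [ 0.6311 -0.2802  0.1235] cab [-0.0241  0.066 ] [-0.0414  0.0361]
side stud [ 0.633  -0.2814  0.1235] [ 0.6657 -0.2702  0.1235] cab [-0.0392  0.0367] [-0.0242  0.0679]
top handle [array([ 0.5597, -0.2043,  0.0945]), array([ 0.5041, -0.2569,  0.0945])] cab [-0.1455  0.0383] [-0.1469 -0.0382]
side handle [array([ 0.5024, -0.2607,  0.0945]), array([ 0.5668, -0.2013,  0.0945])] cab [-0.1454 -0.0421] [-0.1427  0.0454]
tb [-0.0327 -0.0044]
sb [-0.0284 -0.0034]
ts [-0.0368 -0.0539]
ss [-0.0352 -0.0527]
[202.7932 460.7925]
```

Run:
```python
from h import *
t=view("top");s=view("side")
for z in (0,.1,.15,.2): print(z,ray(t,(257,248),z),ray(s,(203,186),z),ray(s,(203,151),z))
o=robot.observe(); print(quat(o['eef_rot']).as_matrix())
Rm=quat(o['eef_rot']).as_matrix()
q=np.load("cab.npy"); c,s_=np.cos(q[2]),np.sin(q[2])
tgt=np.array([q[0]-.148*c+(-.022)*-s_, q[1]-.148*s_+(-.022)*c,.20])
d=tgt-o['ee_pos'];print(tgt,d,"tool units",Rm.T@d/.03)
y=Rm[:,1];print("yaw now",np.arctan2(y[1],y[0]),"want",q[2]+np.pi)
```

```text
0 [ 0.4906 -0.1408  0.    ] [ 0.448  -0.0547 -0.    ] [0.3906 0.0814 0.    ]
0.1 [ 0.486  -0.1397  0.1   ] [ 0.4978 -0.1567  0.1   ] [ 0.4478 -0.038   0.1   ]
0.15 [ 0.4836 -0.1391  0.15  ] [ 0.5227 -0.2077  0.15  ] [ 0.4763 -0.0977  0.15  ]
0.2 [ 0.4813 -0.1385  0.2   ] [ 0.5477 -0.2587  0.2   ] [ 0.5049 -0.1574  0.2   ]
[[-0.0006  0.3883 -0.9215]
 [ 0.0016 -0.9215 -0.3883]
 [-1.     -0.0017 -0.    ]]
[ 0.5149 -0.2447  0.2   ] [ 0.253   0.3769 -0.0627] tool units [  2.105   -8.2984 -12.6493]
yaw now -1.1719593115183655 want 2.34604114505774
```

Request:
servo_tool(motion=[{"delta_pos": [0.2,-0.8,-1.2],"twist": [-0.4,0,0],"fingers": 0.45},{"delta_pos": [0.4,-1.6,-2.5],"twist": [-0.8,0,0],"fingers": 0.45},{"delta_pos": [0.6,-2.4,-3.8],"twist": [-1.2,0,0],"fingers": 0.45},{"delta_pos": [0.8,-3.2,-5.0],"twist": [-1.6,0,0],"fingers": 0.45},{"delta_pos": [1.0,-4.0,-6.2],"twist": [-2.0,0,0],"fingers": 0.45}])

```text
clock: 0.65
ee_pos: [0.3875, -0.4375, 0.2331]
eef_rot: [-0.212, -0.674, -0.212, 0.675]
ft_force: [0.8, -0.6, -0.8]
finger_gap: 0.0508
```

```bash
cat > goto.py <<'E'
from h import *
import sys
# usage: goto.py cabx caby z yaw_cab(rad of tool y relative to cab x)
q=np.load("cab.npy"); c,s=np.cos(q[2]),np.sin(q[2])
def plan(cx,cy,z,yaw):
    o=robot.observe(); Rm=quat(o['eef_rot']).as_matrix()
    tgt=np.array([q[0]+cx*c-cy*s,q[1]+cx*s+cy*c,z])
    ty=q[2]+yaw; y=np.array([np.cos(ty),np.sin(ty),0]); x=np.array([0,0,-1.]); Rt=np.stack([x,y,np.cross(x,y)],1)
    tw=R.from_matrix(Rm.T@Rt).as_rotvec()
    d=o['ee_pos']-tgt; cur=o['ee_pos'][:2]-q[:2]
    print("t",o['clock'],"tcp",o['ee_pos'],"cab",c*cur[0]+s*cur[1],-s*cur[0]+c*cur[1],"q",o['joint_positions'],"F",o['ft_force'],"gap",o['finger_gap'])
    print("units",Rm.T@-d/.03,"twist",np.degrees(tw)/6)
if __name__=="__main__": plan(*map(float,sys.argv[1:]))
E
python3 goto.py -.148 -.022 .20 0
```

```text
t 0.65 tcp [ 0.3875 -0.4375  0.2331] cab -0.09946790701931278 -0.24798773579377575 q [-0.8887  0.1155  1.8366  0.0001  1.19    0.0724] F [ 0.8038 -0.5967 -0.7969] gap 0.05082044863387601
units [ 1.1061 -2.8368 -7.1631] twist [-1.5813 -0.001   0.0042]
```

Request:
servo_tool(motion=[{"delta_pos": [0.2,-0.6,-1.5],"twist": [-0.4,0,0],"fingers": 0.45},{"delta_pos": [0.4,-1.2,-3.0],"twist": [-0.8,0,0],"fingers": 0.45},{"delta_pos": [0.6,-1.8,-4.5],"twist": [-1.2,0,0],"fingers": 0.45},{"delta_pos": [0.8,-2.4,-6.0],"twist": [-1.6,0,0],"fingers": 0.45},{"delta_pos": [1.0,-2.8,-7.2],"twist": [-1.6,0,0],"fingers": 0.45}])

```text
clock: 1.15
ee_pos: [0.5169, -0.2443, 0.2033]
eef_rot: [0.268, 0.654, 0.268, -0.654]
ft_force: [0.5, -0.4, 1.0]
finger_gap: 0.0241
```

```bash
python3 goto.py -.148 -.022 .20 0
python3 - <<'E'
from h import *
o=robot.observe(); cv2.imwrite("pics/w1.png",imaging.get_image("wrist")); cv2.imwrite("pics/t1.png",cv2.resize(imaging.get_image("top")[100:280,230:430],None,fx=3.5,fy=3.5))
import json; json.dump({k:(v.tolist() if hasattr(v,'tolist') else v) for k,v in o.items()},open("w1.json","w"))
E
```

```text
t 1.15 tcp [ 0.5169 -0.2443  0.2033] cab -0.14689047127207433 -0.020289714552394672 q [-0.4853  0.1161  1.8934  0.0004  1.1325  0.3076] F [ 0.5239 -0.387   0.9633] gap 0.024070727232416256
units [ 0.1101 -0.0371  0.0569] twist [ 0.0238 -0.0024  0.0049]
```

View pics/w1.png

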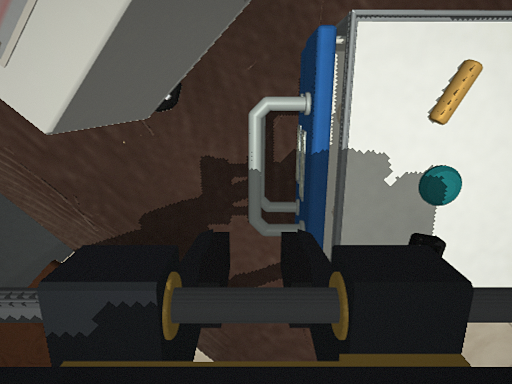

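View pics/t1.png

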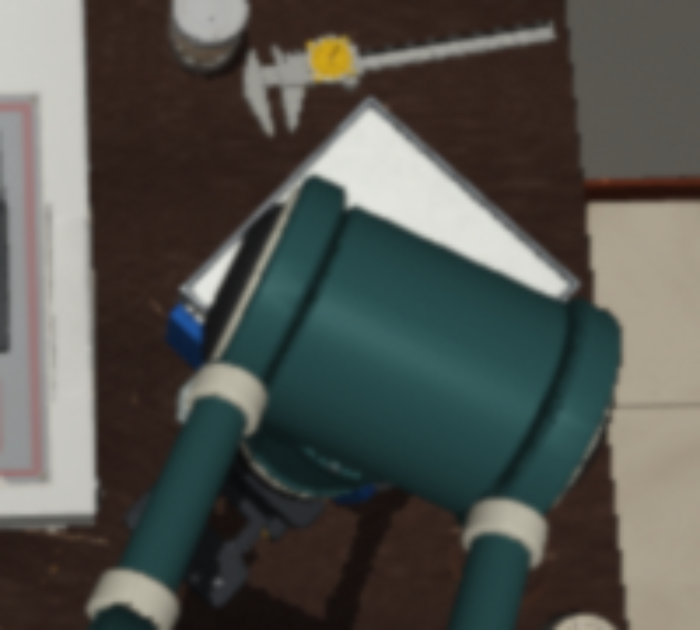

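Run:
```python
from h import *; import json
o=json.load(open("w1.json")); w=view("wrist",o); q=np.load("cab.npy"); c,s=np.cos(q[2]),np.sin(q[2])
def inv(X): d=X[:2]-q[:2]; return np.array([c*d[0]+s*d[1],-s*d[0]+c*d[1]])
for p in [(257,130),(257,205)]: print("handle",inv(ray(w,p,.0945)))
for p in [(353,18),(342,180),(335,250)]: print("lip corner",inv(ray(w,p,.123)))
for p in [(436,120),(473,64)]: print("stud",ray(w,p,.1235),inv(ray(w,p,.1235)))
print("button",inv(ray(w,(440,185),.125)))
```

```text
handle [-0.1465  0.0274]
handle [-0.1463 -0.026 ]
lip corner [-0.0945  0.0904]
lip corner [-0.0939 -0.0005]
lip corner [-0.0951 -0.0478]
stud [ 0.631  -0.2803  0.1235] [-0.0413  0.036 ]
stud [ 0.6645 -0.2703  0.1235] [-0.025   0.0669]
button [-0.0339 -0.0031]
```

Request:
servo_tool(motion=[{"delta_pos": [1.0,0,0],"twist": [0,0,0],"fingers": 0.45},{"delta_pos": [2.0,0,0],"twist": [0,0,0],"fingers": 0.45},{"delta_pos": [2.8,0,0],"twist": [0,0,0],"fingers": 0.45},{"delta_pos": [3.35,0,0],"twist": [0,0,0],"fingers": 0.45},{"delta_pos": [3.35,0,0],"twist": [0,0,0],"fingers": 0.45}])

```text
clock: 1.75
ee_pos: [0.5134, -0.2465, 0.1001]
eef_rot: [-0.266, -0.653, -0.269, 0.656]
ft_force: [-0.4, 0.1, 0.2]
finger_gap: 0.0242
```

Request:
servo_tool(motion=[{"delta_pos": [0,0,0],"twist": [0,0,0],"fingers": 1},{"delta_pos": [0,0,0],"twist": [0,0,0],"fingers": 1},{"delta_pos": [0,0,0],"twist": [0,0,0],"fingers": 1}])

```text
clock: 2.05
ee_pos: [0.5162, -0.2473, 0.1043]
eef_rot: [0.268, 0.655, 0.267, -0.655]
ft_force: [-1.9, -0.2, 0.7]
finger_gap: 0.008
```

```bash
python3 goto.py -.276 -.020 .1005 0
```

```text
t 2.05 tcp [ 0.5162 -0.2473  0.1043] cab -0.1451980844214399 -0.02288208299748727 q [-0.4901  0.2221  1.9721 -0.0004  0.9466  0.3053] F [-1.87   -0.2323  0.7302] gap 0.007965244553421801
units [ 0.1215 -4.3601 -0.0978] twist [ 0.0038  0.0007 -0.0078]
```

Request:
servo_tool(motion=[{"delta_pos": [0,-0.4,0],"twist": [0,0,0],"fingers": 1},{"delta_pos": [0,-1.0,0],"twist": [0,0,0],"fingers": 1},{"delta_pos": [0,-1.7,0],"twist": [0,0,0],"fingers": 1},{"delta_pos": [0,-2.4,0],"twist": [0,0,0],"fingers": 1},{"delta_pos": [0,-3.0,0],"twist": [0,0,0],"fingers": 1}])

```text
clock: 2.55
ee_pos: [0.4531, -0.1827, 0.1043]
eef_rot: [0.269, 0.655, 0.266, -0.654]
ft_force: [0.5, -3.6, -0.6]
finger_gap: 0.0079
```

```bash
python3 goto.py -.276 -.020 .1005 0
```

```text
t 2.55 tcp [ 0.4531 -0.1827  0.1043] cab -0.23559365193270643 -0.022768714244007518 q [-0.4336  0.0709  2.1481 -0.0012  0.9192  0.3617] F [ 0.5418 -3.5565 -0.6066] gap 0.007930684157490176
units [ 0.1213 -1.3472 -0.0936] twist [ 0.0092 -0.0028 -0.0338]
```

Request:
servo_tool(motion=[{"delta_pos": [0,-0.3,0],"twist": [0,0,0],"fingers": 1},{"delta_pos": [0,-0.6,0],"twist": [0,0,0],"fingers": 1},{"delta_pos": [0,-0.8,0],"twist": [0,0,0],"fingers": 1},{"delta_pos": [0,-0.9,0],"twist": [0,0,0],"fingers": 1}])

```text
clock: 2.95
ee_pos: [0.4347, -0.1638, 0.1042]
eef_rot: [0.268, 0.655, 0.267, -0.654]
ft_force: [-1.9, -5.0, 5.2]
finger_gap: 0.0079
```

Request:
servo_tool(motion=[{"delta_pos": [0,-0.1,0],"twist": [0,0,0],"fingers": 1},{"delta_pos": [0,-0.2,0],"twist": [0,0,0],"fingers": 1}])

```text
clock: 3.15
ee_pos: [0.4309, -0.1599, 0.1042]
eef_rot: [0.268, 0.655, 0.267, -0.654]
ft_force: [-1.4, -4.6, 5.1]
finger_gap: 0.0074
```

```bash
python3 goto.py -.276 -.020 .1005 0
```

```text
t 3.15 tcp [ 0.4309 -0.1599  0.1042] cab -0.26739782496775255 -0.0226804579865406 q [-0.4089  0.017   2.2048 -0.0012  0.9176  0.3866] F [-1.4435 -4.6028  5.0784] gap 0.007446568394161492
units [ 0.1232 -0.287  -0.0896] twist [ 0.0075  0.0007 -0.0222]
```

Request:
servo_tool(motion=[{"delta_pos": [0,-0.1,0],"twist": [0,0,0],"fingers": 1},{"delta_pos": [0,-0.1,0],"twist": [0,0,0],"fingers": 1}])

```text
clock: 3.35
ee_pos: [0.4285, -0.1575, 0.1042]
eef_rot: [0.268, 0.655, 0.267, -0.654]
ft_force: [-2.8, -4.0, 6.4]
finger_gap: 0.0073
```

Request:
servo_tool(motion=[{"delta_pos": [0,-0.1,0],"twist": [0,0,0],"fingers": 1},{"delta_pos": [0,-0.1,0],"twist": [0,0,0],"fingers": 1}])

```text
clock: 3.55
ee_pos: [0.428, -0.1569, 0.1043]
eef_rot: [0.27, 0.655, 0.266, -0.653]
ft_force: [3.6, -10.2, -1.0]
finger_gap: 0.0075
```

```bash
python3 goto.py -.276 -.020 .1005 0
```

```text
t 3.55 tcp [ 0.428  -0.1569  0.1043] cab -0.2714952105905346 -0.022648877756249047 q [-0.4045  0.0072  2.2147 -0.0029  0.9134  0.3916] F [  3.596  -10.1573  -0.9626] gap 0.007539649649606749
units [ 0.1253 -0.1509 -0.0885] twist [ 0.0125 -0.0028 -0.0651]
```

Request:
servo_tool(motion=[{"delta_pos": [0,0.05,0],"twist": [0,0,0],"fingers": 1},{"delta_pos": [0,0.05,0],"twist": [0,0,0],"fingers": 0.45},{"delta_pos": [0,0.05,0],"twist": [0,0,0],"fingers": 0.45},{"delta_pos": [0,0.05,0],"twist": [0,0,0],"fingers": 0.45},{"delta_pos": [0,0.05,0],"twist": [0,0,0],"fingers": 0.45}])

```text
clock: 4.05
ee_pos: [0.4265, -0.1553, 0.1028]
eef_rot: [-0.267, -0.654, -0.268, 0.655]
ft_force: [-0.4, 0.1, 0.4]
finger_gap: 0.0244
```

Request:
servo_tool(motion=[{"delta_pos": [-0.8,0.05,0],"twist": [0,0,0],"fingers": 0.45},{"delta_pos": [-1.6,0.05,0],"twist": [0,0,0],"fingers": 0.45},{"delta_pos": [-2.5,0.05,0],"twist": [0,0,0],"fingers": 0.45},{"delta_pos": [-3.5,0.05,0],"twist": [0,0,0],"fingers": 0.45},{"delta_pos": [-3.8,0.05,0],"twist": [0,0,0],"fingers": 0.45}])

```text
clock: 4.55
ee_pos: [0.4296, -0.1574, 0.2204]
eef_rot: [0.269, 0.656, 0.266, -0.653]
ft_force: [1.0, -0.2, -0.0]
finger_gap: 0.0241
```

```bash
python3 goto.py -.033 .0515 .20 -.485
python3 - <<'E'
from h import *
o=robot.observe(); cv2.imwrite("pics/w2.png",imaging.get_image("wrist")); cv2.imwrite("pics/t2.png",cv2.resize(imaging.get_image("side")[150:310,110:310],None,fx=3.5,fy=3.5))
import json; json.dump({k:(v.tolist() if hasattr(v,'tolist') else v) for k,v in o.items()},open("w2.json","w"))
E
```

```text
t 4.55 tcp [ 0.4296 -0.1574  0.2204] cab -0.2700288896818981 -0.021810524127444345 q [-0.4058 -0.1269  2.1021  0.0004  1.161   0.3889] F [ 0.9592 -0.2098 -0.0404] gap 0.02405566703376048
units [ 0.7225  7.8992 -2.4369] twist [ 4.6377 -0.0332 -0.0399]
```

View pics/w2.png

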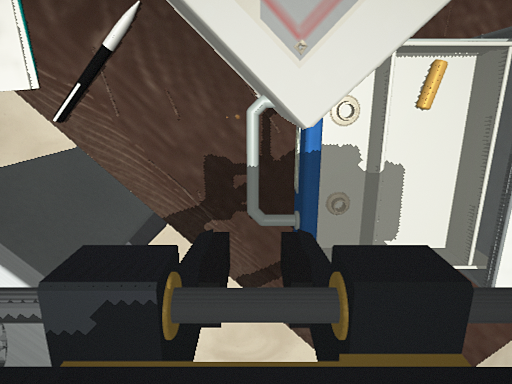

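View pics/t2.png

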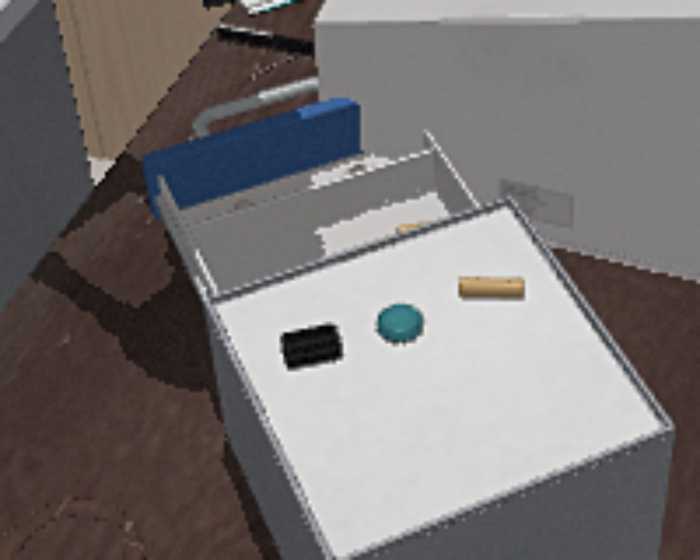

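Run:
```python
from h import *; import json
o=json.load(open("w2.json")); w=view("wrist",o); q=np.load("cab.npy"); c,s=np.cos(q[2]),np.sin(q[2])
def inv(X): d=X[:2]-q[:2]; return np.array([c*d[0]+s*d[1],-s*d[0]+c*d[1]])
for p in [(254,130),(254,205)]: print("handle",inv(ray(w,p,.0945)))
for p in [(393,60),(373,250)]: print("divider top",inv(ray(w,p,.0985)))
for p in [(468,100),(450,265)]: print("floor rear",inv(ray(w,p,.0675)))
print("stud2",inv(ray(w,(432,85),.073)))
for a in [(-.2,0),(-.136-.037,0),(-.136+.037,0)]:
    print(a,proj(w,[q[0]+a[0]*c-a[1]*s,q[1]+a[0]*s+a[1]*c,.0675]))
a=cv2.imread("pics/w2.png")[20:290,290:512]; cv2.imwrite("pics/w2c.png",cv2.resize(a,None,fx=2.2,fy=2.2))
```

```text
handle [-0.2709  0.0246]
handle [-0.2709 -0.0327]
divider top [-0.1762  0.072 ]
divider top [-0.1765 -0.0691]
floor rear [-0.1011  0.0458]
floor rear [-0.0928 -0.0987]
stud2 [-0.1341  0.0569]
(-0.2, 0) [339.5391 157.3143]
(-0.17300000000000001, 0) [372.0811 157.2924]
(-0.099, 0) [461.0875 157.2325]
```

View pics/w2c.png

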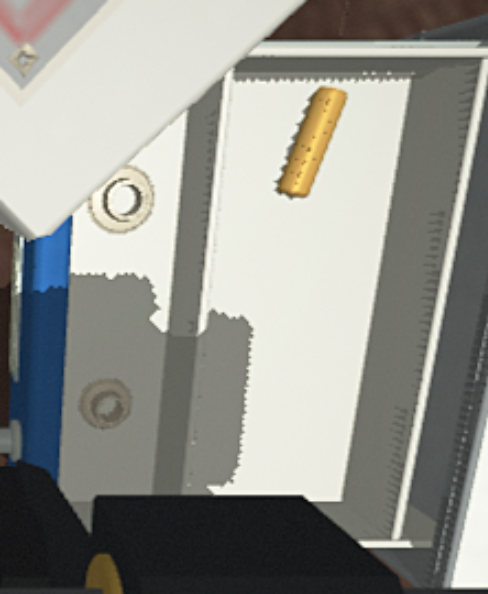

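Request:
servo_tool(motion=[{"delta_pos": [0.1,1.2,0.8],"twist": [0,0,0],"fingers": 0.1},{"delta_pos": [0.2,2.6,1.2],"twist": [0,0,0],"fingers": 0.1},{"delta_pos": [0.3,4.0,1.2],"twist": [0,0,0],"fingers": 0.1},{"delta_pos": [0.4,5.2,1.2],"twist": [0,0,0],"fingers": 0.1},{"delta_pos": [0.5,5.6,1.2],"twist": [0,0,0],"fingers": 0.1}])

```text
clock: 5.15
ee_pos: [0.5207, -0.3037, 0.1993]
eef_rot: [-0.266, -0.654, -0.268, 0.655]
ft_force: [-0.2, 0.4, -0.1]
finger_gap: 0.0395
```

```bash
python3 goto.py -.033 .0515 .19 -.485
```

```text
t 5.15 tcp [ 0.5207 -0.3037  0.1993] cab -0.10183671024400019 -0.05919325595516372 q [-0.5693  0.1781  1.8301 -0.0001  1.1358  0.227 ] F [-0.1724  0.3718 -0.1427] gap 0.03952330494564279
units [ 0.303   2.2926 -3.6916] twist [4.6246 0.0112 0.0201]
```

Request:
servo_tool(motion=[{"delta_pos": [0.1,0.6,-0.6],"twist": [1.2,0,0],"fingers": 0.1},{"delta_pos": [0.1,1.2,-1.4],"twist": [2.4,0,0],"fingers": 0.1},{"delta_pos": [0.2,1.8,-2.4],"twist": [3.6,0,0],"fingers": 0.1},{"delta_pos": [0.3,2.3,-3.3],"twist": [4.6,0,0],"fingers": 0.1},{"delta_pos": [0.3,2.3,-3.7],"twist": [4.6,0,0],"fingers": 0.1}])

```text
clock: 5.65
ee_pos: [0.6482, -0.2717, 0.1903]
eef_rot: [-0.103, -0.699, -0.105, 0.7]
ft_force: [-0.5, -0.1, 0.3]
finger_gap: 0.0398
```

```bash
python3 goto.py -.033 .0515 .19 -.485;  python3 - <<'E'
from h import *
o=robot.observe(); cv2.imwrite("pics/w3.png",imaging.get_image("wrist")); 
import json; json.dump({k:(v.tolist() if hasattr(v,'tolist') else v) for k,v in o.items()},open("w3.json","w"))
E
```

```text
t 5.65 tcp [ 0.6482 -0.2717  0.1903] cab -0.03541326172800469 0.05426896621052938 q [-0.4326  0.3667  1.6088  0.0006  1.1696  0.8434] F [-0.4771 -0.1453  0.2849] gap 0.03975856869041779
units [0.0095 0.114  0.0446] twist [0.0404 0.0212 0.026 ]
```

View pics/w3.png

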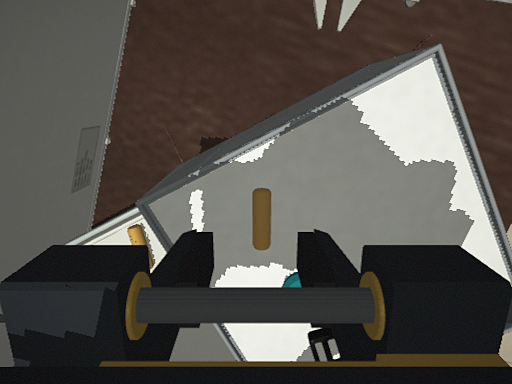

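```bash
python3 - <<'E'
from h import *; import json
o=json.load(open("w3.json")); w=view("wrist",o); q=np.load("cab.npy"); c,s=np.cos(q[2]),np.sin(q[2])
Rm=quat(o['eef_rot']).as_matrix()
for p in [(262,190),(262,248),(262,219)]: X=ray(w,p,.1235); print(X,"tool",Rm.T@(X-np.array(o['ee_pos'])))
E
python3 goto.py -.033 .0515 .1445 -.485
```

```text
[ 0.665  -0.2704  0.1235] tool [ 0.0667  0.0038 -0.0166]
[ 0.6299 -0.2813  0.1235] tool [0.0668 0.004  0.0202]
[ 0.6479 -0.2757  0.1235] tool [0.0668 0.0039 0.0013]
t 5.7 tcp [ 0.6483 -0.2705  0.1907] cab -0.0362581979787917 0.05522124563679536 q [-0.4313  0.3657  1.6093  0.0015  1.1701  0.8413] F [ 0.3326 -0.0534  0.3397] gap 0.03961203407813218
units [1.5381 0.1588 0.0575] twist [0.0706 0.0173 0.0328]
```

Request:
servo_tool(motion=[{"delta_pos": [0,0.13,0.05],"twist": [0,0,0],"fingers": 0.1},{"delta_pos": [0.6,0.13,0.05],"twist": [0,0,0],"fingers": 0.1},{"delta_pos": [1.1,0.13,0.05],"twist": [0,0,0],"fingers": 0.1},{"delta_pos": [1.4,0.13,0.05],"twist": [0,0,0],"fingers": 0.1},{"delta_pos": [1.4,0.13,0.05],"twist": [0,0,0],"fingers": 0.1}])

```text
clock: 6.2
ee_pos: [0.6447, -0.2774, 0.1479]
eef_rot: [-0.102, -0.698, -0.104, 0.701]
ft_force: [0.1, 0.5, -0.5]
finger_gap: 0.0398
```

```bash
python3 goto.py -.033 .0515 .1445 -.485;  python3 - <<'E'
from h import *
o=robot.observe(); print(o['ee_pos']);cv2.imwrite("pics/w4.png",imaging.get_image("wrist")); cv2.imwrite("pics/s4.png",cv2.resize(imaging.get_image("side")[150:310,150:350],None,fx=3.5,fy=3.5))
E
```

```text
t 6.2 tcp [ 0.6447 -0.2774  0.1479] cab -0.03380672796587211 0.04786288841261173 q [-0.4417  0.4016  1.6437 -0.0001  1.1018  0.8356] F [ 0.0801  0.5056 -0.502 ] gap 0.03979339208232919
units [ 0.1121 -0.0319 -0.1204] twist [0.0308 0.0389 0.0344]
[ 0.6447 -0.2774  0.1479]
```

View pics/w4.png

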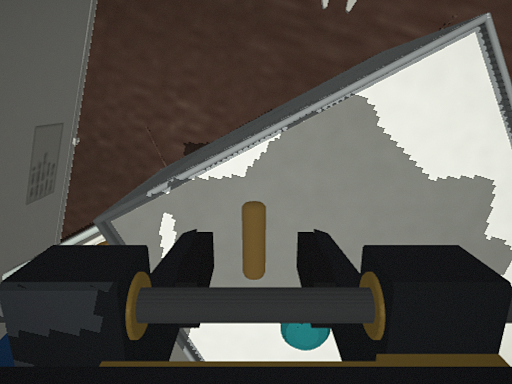

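View pics/s4.png

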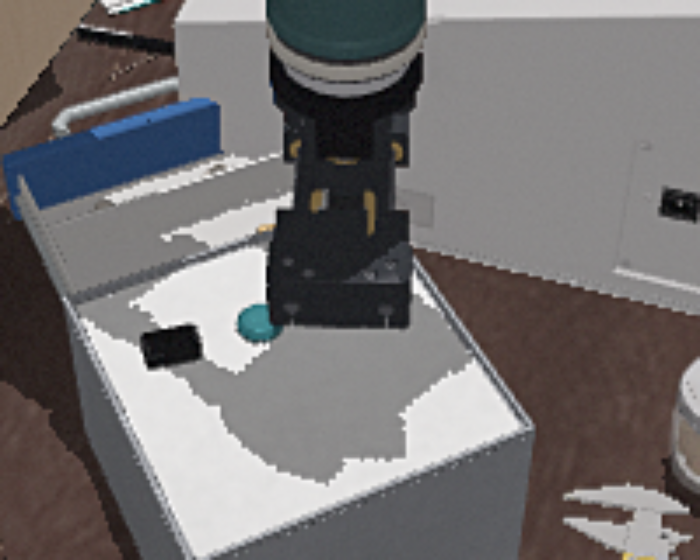

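Request:
servo_tool(motion=[{"delta_pos": [0.1,0,-0.1],"twist": [0,0,0],"fingers": 0.1},{"delta_pos": [0.1,0,-0.1],"twist": [0,0,0],"fingers": 1},{"delta_pos": [0.1,0,-0.1],"twist": [0,0,0],"fingers": 1},{"delta_pos": [0.1,0,-0.1],"twist": [0,0,0],"fingers": 1},{"delta_pos": [0.1,0,-0.1],"twist": [0,0,0],"fingers": 1}])

```text
clock: 6.8
ee_pos: [0.6502, -0.2769, 0.1485]
eef_rot: [0.104, 0.7, 0.104, -0.699]
ft_force: [0.3, -0.7, 0.8]
finger_gap: 0.0105
```

Request:
servo_tool(motion=[{"delta_pos": [0,0,0],"twist": [0,0,0],"fingers": 1},{"delta_pos": [-0.5,0,0],"twist": [0,0,0],"fingers": 1},{"delta_pos": [-1.0,0,0],"twist": [0,0,0],"fingers": 1},{"delta_pos": [-1.5,0,0],"twist": [0,0,0],"fingers": 1}])

```text
clock: 7.2
ee_pos: [0.6505, -0.2771, 0.1954]
eef_rot: [0.104, 0.7, 0.103, -0.699]
ft_force: [0.2, 0.2, 0.3]
finger_gap: 0.0103
```

```bash
python3 goto.py -.10 -.06 .2 0;  python3 - <<'E'
from h import *
cv2.imwrite("pics/w5.png",imaging.get_image("wrist"))
E
```

```text
t 7.2 tcp [ 0.6505 -0.2771  0.1954] cab -0.0299988570414481 0.05214709626590314 q [-0.4379  0.3675  1.5979 -0.      1.1747  0.8388] F [0.2276 0.1748 0.3432] gap 0.010338430671068878
units [-0.1601 -0.3382  4.3935] twist [-4.5948 -0.008  -0.0117]
```

View pics/w5.png

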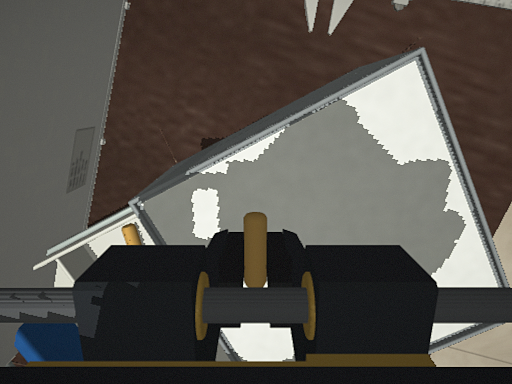

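```bash
python3 goto.py -.10 -.05 .195 -1.5708; python3 goto.py -.136 -.035 .195 -1.5708
```

```text
t 7.25 tcp [ 0.652  -0.2778  0.199 ] cab -0.02837419495439942 0.05273313947957746 q [-0.4379  0.3649  1.5944 -0.      1.1756  0.8388] F [1.1049 0.2119 1.194 ] gap 0.010739528580826307
units [ 0.1118 -0.5319  4.1412] twist [10.4047 -0.0661 -0.0125]
t 7.25 tcp [ 0.652  -0.2778  0.199 ] cab -0.02837419495439942 0.05273313947957746 q [-0.4379  0.3649  1.5944 -0.      1.1756  0.8388] F [1.1049 0.2119 1.194 ] gap 0.010739528580826307
units [ 0.1055 -1.827   4.2534] twist [10.4047 -0.0661 -0.0125]
```

Request:
servo_tool(motion=[{"delta_pos": [0,-0.1,0.8],"twist": [0.8,0,0],"fingers": 1},{"delta_pos": [0,-0.2,1.6],"twist": [1.8,0,0],"fingers": 1},{"delta_pos": [0,-0.3,2.6],"twist": [3.0,0,0],"fingers": 1},{"delta_pos": [0,-0.4,3.5],"twist": [4.2,0,0],"fingers": 1},{"delta_pos": [0,-0.5,4.1],"twist": [5.4,0,0],"fingers": 1}])

```text
clock: 7.75
ee_pos: [0.5267, -0.2987, 0.1944]
eef_rot: [-0.097, 0.701, -0.098, -0.7]
ft_force: [-0.2, -0.7, -0.5]
finger_gap: 0.0105
```

Request:
servo_tool(motion=[{"delta_pos": [0,0,0],"twist": [1.2,0,0],"fingers": 1},{"delta_pos": [0,0,0],"twist": [2.4,0,0],"fingers": 1},{"delta_pos": [0,0,0],"twist": [3.6,0,0],"fingers": 1},{"delta_pos": [0,0,0],"twist": [4.6,0,0],"fingers": 1},{"delta_pos": [0,0,0],"twist": [5.0,0,0],"fingers": 1}])

```text
clock: 8.25
ee_pos: [0.5283, -0.2985, 0.1945]
eef_rot: [-0.275, 0.652, -0.275, -0.651]
ft_force: [0.4, -0.3, 0.1]
finger_gap: 0.0107
```

```bash
python3 goto.py -.136 -.035 .195 -1.5708
```

```text
t 8.25 tcp [ 0.5283 -0.2985  0.1945] cab -0.10018215412319917 -0.050065172607941605 q [-0.5553  0.1872  1.8287 -0.      1.1238  1.8137] F [ 0.3909 -0.3391  0.0563] gap 0.01071967210880171
units [-0.0171 -0.4991  1.1952] twist [-0.025  -0.0179  0.0043]
```

Request:
servo_tool(motion=[{"delta_pos": [0,-0.2,0.4],"twist": [0,0,0],"fingers": 1},{"delta_pos": [0,-0.4,0.9],"twist": [0,0,0],"fingers": 1},{"delta_pos": [0,-0.5,1.2],"twist": [0,0,0],"fingers": 1},{"delta_pos": [0,-0.5,1.2],"twist": [0,0,0],"fingers": 1}])

```text
clock: 8.65
ee_pos: [0.5126, -0.2601, 0.1933]
eef_rot: [0.273, -0.652, 0.273, 0.652]
ft_force: [-0.0, -0.5, 0.1]
finger_gap: 0.01
```

```bash
python3 goto.py -.136 -.035 .103 -1.5708;  python3 - <<'E'
from h import *
cv2.imwrite("pics/w6.png",imaging.get_image("wrist")); cv2.imwrite("pics/s6.png",cv2.resize(imaging.get_image("side")[150:310,110:310],None,fx=3.5,fy=3.5))
E
```

```text
t 8.65 tcp [ 0.5126 -0.2601  0.1933] cab -0.13859859848933476 -0.03446595569130299 q [-0.513   0.131   1.8964  0.0002  1.1149  1.8507] F [-0.0102 -0.5156  0.0923] gap 0.009991392433182545
units [ 3.0088  0.018  -0.0886] twist [0.0242 0.0063 0.    ]
```

View pics/w6.png

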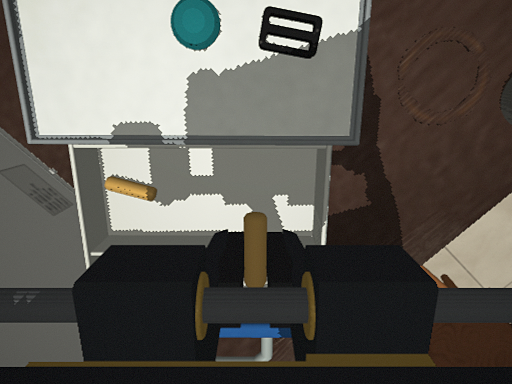

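View pics/s6.png

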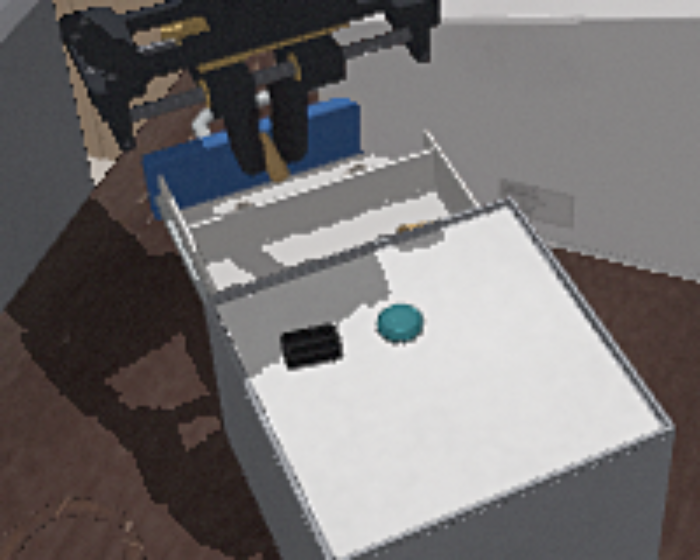

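Request:
servo_tool(motion=[{"delta_pos": [0.8,0,-0.1],"twist": [0,0,0],"fingers": 1},{"delta_pos": [1.6,0,-0.1],"twist": [0,0,0],"fingers": 1},{"delta_pos": [2.3,0,-0.1],"twist": [0,0,0],"fingers": 1},{"delta_pos": [2.85,0,-0.1],"twist": [0,0,0],"fingers": 1},{"delta_pos": [2.85,0,-0.1],"twist": [0,0,0],"fingers": 1}])

```text
clock: 9.25
ee_pos: [0.5138, -0.2634, 0.1048]
eef_rot: [0.274, -0.65, 0.274, 0.654]
ft_force: [-0.6, -0.4, -0.6]
finger_gap: 0.0105
```

```bash
python3 goto.py -.136 -.035 .103 -1.5708;  python3 - <<'E'
from h import *
cv2.imwrite("pics/w7.png",imaging.get_image("wrist"))
E
```

```text
t 9.25 tcp [ 0.5138 -0.2634  0.1048] cab -0.13545765300899104 -0.03588087713010296 q [-0.5168  0.2331  1.9571 -0.0002  0.9567  1.8492] F [-0.6495 -0.3507 -0.5699] gap 0.0104828067735932
units [ 0.0615 -0.0295  0.0177] twist [ 0.0051  0.0486 -0.0152]
```

View pics/w7.png

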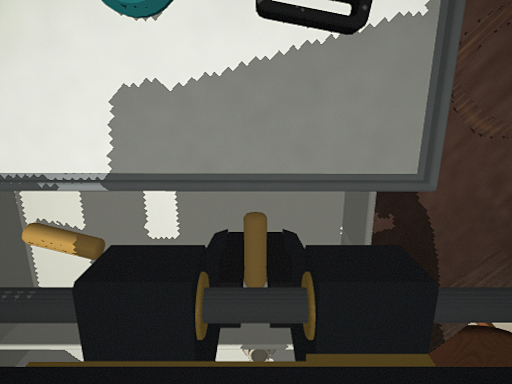

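Request:
servo_tool(motion=[{"delta_pos": [0.07,0,0],"twist": [0,0,0],"fingers": 1},{"delta_pos": [0.07,0,0],"twist": [0,0,0],"fingers": 0.3},{"delta_pos": [0.07,0,0],"twist": [0,0,0],"fingers": 0.3},{"delta_pos": [0.07,0,0],"twist": [0,0,0],"fingers": 0.3},{"delta_pos": [0.07,0,0],"twist": [0,0,0],"fingers": 0.3}])

```text
clock: 9.8
ee_pos: [0.5158, -0.2643, 0.1062]
eef_rot: [-0.274, 0.652, -0.274, -0.652]
ft_force: [-0.1, 0.7, -0.5]
finger_gap: 0.0307
```

Request:
servo_tool(motion=[{"delta_pos": [-0.5,0,0],"twist": [0,0,0],"fingers": 0.3},{"delta_pos": [-1.2,0,0],"twist": [0,0,0],"fingers": 0.3},{"delta_pos": [-2.2,0,0],"twist": [0,0,0],"fingers": 0.3},{"delta_pos": [-3.2,0,0],"twist": [0,0,0],"fingers": 0.3},{"delta_pos": [-4.0,0,0],"twist": [0,0,0],"fingers": 0.3}])

```text
clock: 10.3
ee_pos: [0.5161, -0.2644, 0.229]
eef_rot: [-0.274, 0.653, -0.274, -0.651]
ft_force: [0.2, 0.2, -0.3]
finger_gap: 0.0308
```

Request:
servo_tool(motion=[{"delta_pos": [-0.5,0,1.0],"twist": [0,0,0],"fingers": 0.3},{"delta_pos": [-0.8,0.5,1.8],"twist": [0,0,0],"fingers": 0.3},{"delta_pos": [-0.8,0.7,2.5],"twist": [0,0,0],"fingers": 0.3},{"delta_pos": [-0.8,0.7,2.5],"twist": [0,0,0],"fingers": 0.3}])

```text
clock: 10.7
ee_pos: [0.4465, -0.2244, 0.2512]
eef_rot: [-0.274, 0.652, -0.274, -0.652]
ft_force: [-0.5, -0.6, 0.1]
finger_gap: 0.0308
```

```bash
python3 goto.py -.136 -.035 .25 -1.5708;  python3 - <<'E'
from h import *
import json
o=robot.observe();json.dump({k:(v.tolist() if hasattr(v,'tolist') else v) for k,v in o.items()},open("w8.json","w"))
cv2.imwrite("pics/w8.png",imaging.get_image("wrist")); cv2.imwrite("pics/s8.png",cv2.resize(imaging.get_image("side")[150:310,110:310],None,fx=3.5,fy=3.5))
E
```

```text
t 10.7 tcp [ 0.4465 -0.2244  0.2512] cab -0.21035301878275664 -0.05664091132264526 q [-0.5155 -0.0633  1.9856  0.      1.218   1.8502] F [-0.5376 -0.6319  0.1249] gap 0.030783468309162152
units [ 0.0439 -0.72   -2.4788] twist [ 0.0053 -0.0116  0.0037]
```

View pics/w8.png

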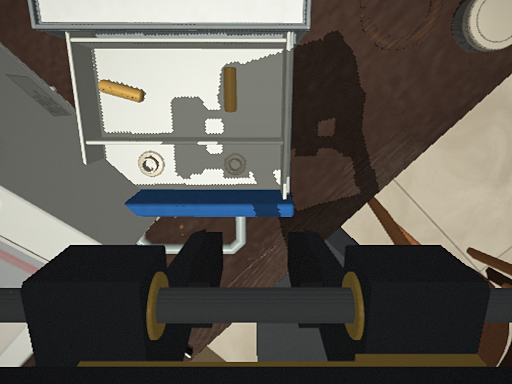

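View pics/s8.png

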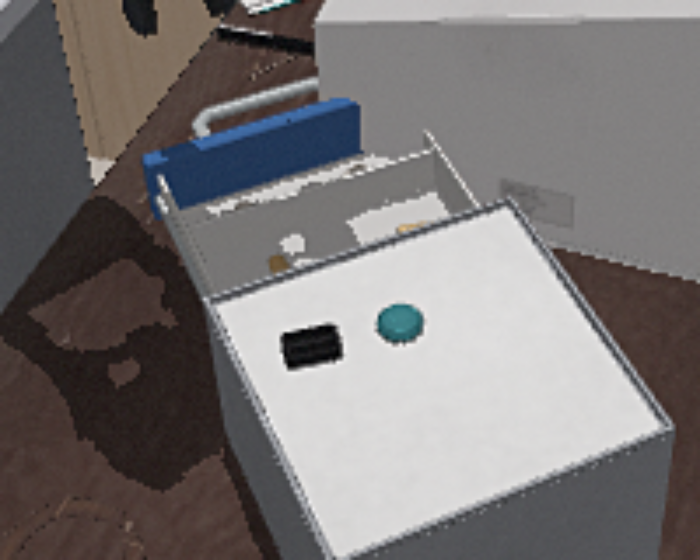

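Run:
```python
from h import *; import json
o=json.load(open("w8.json")); w=view("wrist",o); q=np.load("cab.npy"); c,s=np.cos(q[2]),np.sin(q[2])
def inv(X): d=X[:2]-q[:2]; return np.array([c*d[0]+s*d[1],-s*d[0]+c*d[1]])
for p in [(230,68),(230,111)]: print("stud",inv(ray(w,p,.073)))
for p in [(170,248),(225,247)]: print("handle",inv(ray(w,p,.0945)))
print("divider",inv(ray(w,(180,141),.0985)))
print("button/slider top in side crop: compare"); 
a=cv2.imread("pics/t2.png").astype(int);b=cv2.imread("pics/s8.png").astype(int)
print(np.abs(a-b)[280:380,270:430].mean(), np.abs(a-b)[60:220,140:365].mean())
print(robot.observe()['qd'])
ticket.job_done()
```

```text
stud [-0.1167 -0.0367]
stud [-0.1519 -0.036 ]
handle [-0.2716  0.0191]
handle [-0.2707 -0.0307]
divider [-0.1749  0.0034]
button/slider top in side crop: compare
2.7468333333333335 9.446314814814814
[-0.0001  0.0306 -0.0159 -0.0006 -0.0075 -0.0002]
the job is handed in; nothing more can be done
```

I pulled the top drawer out until it hit its stop. I then picked the bar stud off the cabinet top, set it in the drawer's rear compartment, and handed the job in at about 11 s.

- **Drawer:** Before I let go, one 3 mm pull step moved the handle only 1 mm and the force rose to about 11 N, so it was at the stop. The handle moved about 124 mm from a start that may have been slightly ajar. It measured -0.271 m in cabinet x both after release and after placing, so the drawer stayed put.
- **Stud:** In the last wrist picture it lies along x in the rear compartment, next to the one already there. It sits at cabinet (-0.134, -0.036), against a compartment centre of about (-0.136, 0).
- **Button and slider:** They look unmoved in the side view when compared with the picture taken before the grasp.
- **Lower drawer:** I saw no contact with it, but I did not measure its travel separately.
- **Robot:** The gripper was clear above the drawer, with no contact force on the wrist.

One thing disagreed: the stud lay about 0.48 rad off the cabinet's y, not within the stated 0.35. All three cameras agreed, so I grasped it at the measured angle.

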